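# Take the worn cutter cartridge out of the tape dispenser

### The arm

A 6-joint arm with a two-finger parallel gripper is mounted at the origin on the work surface. World frame = base frame: x ahead of the robot, y to its left, z up, the work surface at z = 0. Lengths are in m, angles in rad, forces in N, time in s.
With the tool pointing down it reaches from about 0.375 to 0.975 m from the base axis. Payload 3.8 kg.
Tool frame: the origin (TCP) lies midway between the tips of the shut fingers; the grasp point (between the pads) lies 19 mm behind it; z points along the fingers, y is the direction in which the jaws open and shut (so a half turn about z gives the same grasp; the last joint's range is limited). The gripper opens to 85 mm and grips with 20 to 120 N. Pads are 22 mm wide; open, the fingers measure 114 mm over their backs; the gripper's body (76 mm by 85 mm) begins 54 mm behind the grasp point. The pads swing forward as they close: fully open they stand 13 mm farther back than shut.
Start: joints at [1.238, 0.264, 1.604, -0, 1.274, -0.037], TCP at [0.197, 0.646, 0.196] pointing down, gripper open.
Joint ranges: [-2.63, 2.63], [-0.94, 2.18], [0.31, 2.57], [-1.31, 4.45], [0, 2.66], [-2.55, 2.55]. Speed limits (rad/s): [2.57, 2.57, 3.14, 3.14, 3.14, 3.14].

### API

Orientations are given as a rotation vector (axis times angle).
In Python, from workcell import bot gives the robot as it stands. The module is installed in compiled form; this text tells all that it offers.
- The arm moves only by the tool play_rows, never from a script. Its argument "series" is a list of rows, each an object with "translation": the shift along the tool's x, y, z in m, a list of three; "spin": the turn about the tool's z in units of 5 degrees (1.0 is 5 degrees). In form: [{"translation": [dx, dy, dz], "spin": spin}, ...]. A call has 1 to 5 rows; each row shifts and turns the commanded pose from where the row before left it, along the tool's axes as they then stand; what a row does not reach is not made up. A row lasts 1/10 s, in which the tool goes at most 50 mm and 8.59 degrees, less where a joint would pass 70% of its speed; a pose out of reach is approached as far as the arm can. A call is refused whole if a number of a shift passes 0.05 or a number of a turn 1, either way. A call with a gripper value outside its range is refused whole. "jaw" is the gripper's target within -1 to 1 (fully open at 1, half-way at 0, shut at -1), set as the call begins (left out, the last holds). The fingers move at their own pace and stop on an object; "force" is the grip in N (left out, the last holds). Time passes only in rows, so rows that do not move let the fingers close. It gives the time, the measured TCP pose, the force and the opening at its end, in the units of the state.
- bot.read_state(): the state, without advancing time (a new reading comes with each control period).
- bot.read_camera(name): name is "scene" or "top" or "wrist"; returns the picture (480x640x3 uint8, blue, green, red); there is no depth.
- bot.get_calibration(name): a dict with "fov_y" (degrees; the focal length in pixels is half the picture's height over the tangent of half this angle, whatever the lens; pixels are square), "cx", "cy" (the principal point, pixels), "k1" (the pictures are not rectified: a ray, as slopes to the right and down, at radius r is drawn at 1 + k1 r^2 times it, then the intrinsics apply), "R" (3x3) and "t" (3): a world point X has camera coordinates R X + t. Camera axes: x right, y down, z forward; pixel columns grow to the right and rows downward; lengths in m; the calibration is good to about 2 mm. A picture is of the moment at which its call begins: read the wrist's pose just before it. get_calibration takes no time and is no camera call; for the wrist camera it gives the pose at the moment of the call.
- bot.finish_job(): hands the job in, once; it reports no verdict.
The state is a dict: "time": time; "q": joint angles; "joint_vel": joint speeds; "joint_torque": joint torques, N m; "tool_pos": TCP position; "tcp_rot": TCP orientation; "wrist_force": force on the tool from outside, world axes, zero at the start; "torque": the same for the moment, N m; "width": opening from 0.0 (shut) to 1.0 (fully open).
Only numpy, scipy, OpenCV 4.12 (cv2) and the standard library are available. Lean on these libraries where they do the work, as an engineer would, in place of code of your own. Each camera call takes 0.05 s, during which the arm holds its last target. There are 200 camera calls.

### The job

Take the worn cutter cartridge (black wing knob) out of the green tape dispenser: press the red release button fully down, turn the cartridge anticlockwise about a quarter turn until you feel its stop, then lift it straight out. Set it down, without dropping it, upright on the floor of the grey tray and let go. Go gently by feel: more than 25 N on the dispenser or its button, or 30 N between the cartridge and its mount, would do damage; and leave everything else on the counter where it is.

Things in the scene. Friction and masses are not known exactly. Their poses are not given: they have to be found in the camera images.
- dispenser: Crank tape dispenser of green cast iron, fixed. Origin on the counter exactly under the cartridge's axis, z up. A flat deck 160 (x) x 185 (y) mm, 60 mm high, surrounds this axis; the red button lies towards -y; towards +y stands the tape roll (edge 113 mm from the axis, top 167 mm above the counter) with a crank on its +x side.
- mount (a point): Point on the cartridge's axis on the deck, 60 mm above the counter. Here stands a brass bayonet collar, 81 mm diameter, 22 mm high. Its clamping angle varies: from locked, the cartridge turns anticlockwise (from above) 45 to 90 deg to a hard stop. Only at the stop, or up to 5 deg before it, are its lugs in the collar's gaps; elsewhere two lips hold it down. Clockwise it never comes free.
- release_top (a point): Centre of the top of the red release button, 22 mm diameter, 65 mm from the cartridge's axis, 92 mm above the counter when up. Pressed straight down it slides 9 mm to a rigid end against about 4 N and stays down when let go. Its steel tongue sits in the cartridge's fork and blocks turning until pressed at least 7.5 mm.
- release (a joint): Travel of the red release button in m: 0 up (locked), 0.009 fully down (released).
- cart_center (a point): Centre of the worn cutter cartridge, on its axis, 28.5 mm above its underside (half-way up), z up. Steel drum 50 mm diameter, 23 mm high, with a black wing knob on top: a bar 46 mm long (along x), 12 mm thick (along y), 34 mm tall, from 23 to 57 mm above the underside. Mounted, its underside is about 7 mm above the deck and its x axis agrees with the dispenser's within 3 deg.
- tray_in (a point): Centre of the inner floor of the open grey plastic tray, fixed: outside 140 x 140 mm, 28 mm high, walls and floor 5 mm thick; axes along its walls.
- fresh: Fresh cutter cartridge, loose, blue wing knob, otherwise just like the worn one; origin at the centre of its underside. Leave alone.
- bell: Chrome counter bell, loose, 84 mm diameter, 55 mm high; origin under its centre. Leave alone.
- weight: Pewter weight, loose, 52 mm diameter, 62 mm high; origin under its centre. Leave alone.
- cube: Yellow plastic parcel measuring cube, loose, 100 mm; origin under its centre. Leave alone.
- cart: The worn cartridge: origin at the centre of its underside, axes as cart_center. Lugs along +x and -x reach 32 mm from the axis, a two-pronged fork towards -y reaches 48 mm (17 to 23 mm up). Mass 0.15 to 0.3 kg. It has about 2 mm sideways play in its collar; a spring plunger below (about 5 N) presses its lugs up against the lips, so it turns with some friction (under 0.1 N m; the stop gives more).
There are look-alikes about, which are no part of the job. Leave any brown look-alike of the cart alone. There is more than one size of the part that bears tray_in; the job needs the smaller.

How it is judged:
On the way, in this order (a step that is already met when the one before it is completed fails the run):
1. the release button is pressed fully down, the cartridge still in its locked position (value of joint release above 0.0078 m and angle between the x axis of cart_center and the x axis of dispenser, either way round below 0.3 rad), for 0.1 s.
2. the cartridge is turned to the release position, still down in its collar (angle between the x axis of cart_center and the x axis of dispenser, either way round above 0.7 rad and horizontal distance between cart_center and mount below 0.006 m and z of cart_center in the frame of mount below 0.046 m), for 0.1 s.
3. the cartridge is lifted clear of the collar (z of cart_center in the frame of mount above 0.07 m), for 0.1 s.
At the end, for the whole second after the job is handed in: The worn cartridge stands upright (within 6 deg) and still on the tray's floor, inside its walls (centre within 45 mm of the tray's along both walls), released; the release button is still down (x of cart_center in the frame of tray_in between -0.045 and 0.045 m and y of cart_center in the frame of tray_in between -0.045 and 0.045 m and z of cart_center in the frame of tray_in between 0.024 and 0.0325 m and angle between cart_center's own z axis and vertical below 0.1 rad and linear speed of cart below 0.02 m/s and value of joint release above 0.0075 m); the robot touches nothing.
It fails at once if the gripper or arm pushes on the dispenser or its button with more than 25 N (contact force between any of the fingers, the arm and dispenser above 25 N).
It fails at once if the cartridge is forced against its mount with more than 30 N (all contacts added up) (contact force between cart and dispenser above 30 N).
It fails at once if the cartridge is let fall (it moves faster than 0.45 m/s, a fall of about 10 mm, while the fingers do not hold it) (contact force between the fingers and cart below 0.1 N and linear speed of cart above 0.45 m/s).
It fails at once if something else on the counter is moved by more than 15 mm (distance of any of fresh, bell, weight, cube from where it was at the start of the episode above 0.015 m).
It also fails if it takes over 72 s, if anything falls off the work surface, if the arm or the gripper's body presses on something with over 40 N, if the wrist force passes 120 N, or if a joint passes its speed limit or range.

## Working session

There is one attempt and no reset: what is moved stays moved. The work goes in short steps, Python scripts to look and compute and a tool call to move; the robot and the scene stay as the last step left them, time stands still between calls to the robot, and variables do not carry over. Pictures are saved under pics/ and viewed, about 8 in all and at most 12, crops included, and the job is handed in when it is done.

Besides the shell and the picture viewer there is one more tool, called after ">>>" as name([rows], argument=value, ...), one row to a line, values as JSON. play_rows: Moves the arm, as the interface text tells. Its arguments: {"type":"object","properties":{"series":{"type":"array","items":{"type":"object","properties":{"translation":{"type":"array","items":{"type":"number"}},"spin":{"type":"number"}}}},"jaw":{"type":"number"},"force":{"type":"number"}},"required":["series"]}

```bash
mkdir -p pics; cat > h.py <<'E'
import numpy as np, cv2
from workcell import bot
def snap(n,f):
    c=bot.get_calibration(n); im=bot.read_camera(n); cv2.imwrite(f'pics/{f}.png',im); np.save(f'pics/{f}.npy',c,allow_pickle=True); return im,c
def load(f): return cv2.imread(f'pics/{f}.png'), np.load(f'pics/{f}.npy',allow_pickle=True).item()
def ray(c,u,v):
    f=240/np.tan(np.radians(c['fov_y'])/2)
    K=np.array([[f,0,c['cx']],[0,f,c['cy']],[0,0,1.]])
    p=cv2.undistortPoints(np.array([[[u,v]]],float),K,np.array([c['k1'],0,0,0.]))[0,0]
    # model: drawn = s*(1+k1 r^2)
    R=np.array(c['R']);t=np.array(c['t'])
    return -R.T@t, R.T@np.array([p[0],p[1],1.])
def plane(c,u,v,z):
    o,d=ray(c,u,v); return o+d*(z-o[2])/d[2]
def proj(c,X):
    f=240/np.tan(np.radians(c['fov_y'])/2); x=np.array(c['R'])@X+np.array(c['t']); s=x[:2]/x[2]; s=s*(1+c['k1']*(s@s)); return s*f+[c['cx'],c['cy']]
E
python3 - <<'E'
from h import *
a,c=snap('top','top0'); b,d=snap('scene','scene0'); w,_=snap('wrist','wr0')
for k in (c,d): print(k)
print(bot.read_state())
E
```

```text
{'fov_y': 42.289004681279096, 'cx': 312.5802950870376, 'cy': 236.3874531699159, 'k1': 0.057606813372983436, 'R': array([[ 1.36477450e-02, -9.99906681e-01,  6.07159929e-04],
       [-9.81320970e-01, -1.35105947e-02, -1.91902627e-01],
       [ 1.91892922e-01,  2.02321935e-03, -9.81413783e-01]]), 't': array([-0.16252907,  0.50292977,  1.63362585])}
{'fov_y': 51.641034896117986, 'cx': 327.8045707542951, 'cy': 244.72942614393068, 'k1': 0.012513677057237186, 'R': array([[-0.4087683 ,  0.91261192, -0.00692546],
       [ 0.57683786,  0.25247633, -0.77686149],
       [-0.70722454, -0.32155122, -0.62963343]]), 't': array([ 0.33831206, -0.17330727,  1.48993811])}
{'time': 0.15, 'q': array([ 1.23810148e+00,  2.64589718e-01,  1.60510820e+00,  2.14159326e-05,
        1.27371323e+00, -3.68786492e-02]), 'joint_vel': array([-0.00245178, -0.00419942, -0.00350868, -0.00099049, -0.0023406 ,
        0.00060805]), 'joint_torque': array([ 1.17483407e-03, -5.15907633e+01, -3.67959023e+01,  1.38174241e-04,
        8.11489503e-03,  9.10684946e-06]), 'tool_pos': array([0.19654176, 0.64506425, 0.19511575]), 'tcp_rot': array([-4.62931995e-01, -3.10693818e+00,  2.80163189e-03]), 'wrist_force': array([-1.12518091,  0.46714022, -0.28103487]), 'torque': array([ 0.0681467 , -0.02047312,  0.04117435]), 'width': 0.9996037833350944}
```

View pics/top0.png

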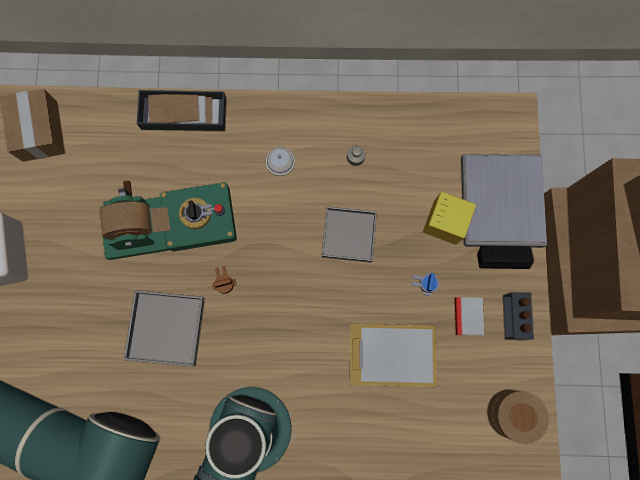

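View pics/scene0.png

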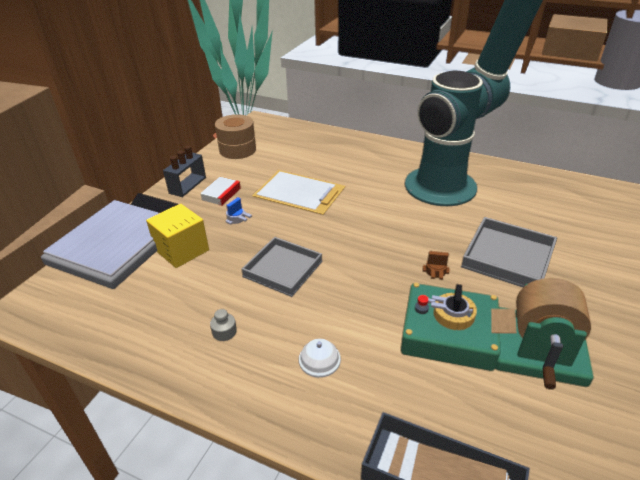

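Candidates for the cartridge, in top-view pixels: black knob in the green dispenser (194,211), which is the target. The brown look-alike is at (224,283) and the blue fresh one at (428,283). For the tray, the smaller is at (350,235) and the larger at (165,328).

```bash
python3 - <<'E'
from h import *
a,c=load('top0'); b,d=load('scene0')
def blob(im,lo,hi,box):
    x0,y0,x1,y1=box; h=cv2.cvtColor(im,cv2.COLOR_BGR2HSV)[y0:y1,x0:x1]
    m=cv2.inRange(h,lo,hi); n,l,s,ce=cv2.connectedComponentsWithStats(m); i=1+np.argmax(s[1:,4]); return ce[i]+[x0,y0],s[i], l==i
def tri(p,q):
    o1,d1=ray(c,*p);o2,d2=ray(d,*q); s=np.linalg.lstsq(np.c_[d1,-d2],o2-o1,rcond=None)[0]; x,y=o1+s[0]*d1,o2+s[1]*d2; return (x+y)/2,np.linalg.norm(x-y)
o,dd=ray(c,200,300);print('chk',proj(c,o+dd))
r=[blob(im,(0,150,60),(6,255,255),bx)[:2] for im,bx in((a,(205,195,235,225)),(b,(410,290,440,320)))]
print('red',r,plane(c,*r[0][0],.09),plane(d,*r[1][0],.088),tri(r[0][0],r[1][0]))
k=[blob(im,(0,0,0),(180,255,45),bx)[:2] for im,bx in((a,(180,195,210,225)),(b,(445,280,470,308)))]
print('knob',k,plane(c,*k[0][0],.12),plane(d,*k[1][0],.11))
for n,bx in(('tray',(315,200,385,270)),('big',(115,280,215,375))):
    x0,y0,x1,y1=bx; h=cv2.cvtColor(a,cv2.COLOR_BGR2HSV)[y0:y1,x0:x1]; m=cv2.inRange(h,(0,0,0),(180,50,255))
    m=cv2.morphologyEx(m,cv2.MORPH_CLOSE,np.ones((5,5)))
    cn=max(cv2.findContours(m,0,2)[0],key=cv2.contourArea); re=cv2.minAreaRect(cn); P=cv2.boxPoints(re)+[x0,y0]
    Q=np.array([plane(c,*p,.02) for p in P]); print(n,P.round(1).tolist(),Q.round(3),Q.mean(0),np.linalg.norm(Q-np.roll(Q,1,0),axis=1))
# green deck
x=blob(a,(65,80,30),(95,255,255),(90,170,250,270)); print('green',x[:2])
cr=cv2.resize(a[165:275,90:250],None,fx=5,fy=5,interpolation=2); cv2.imwrite('pics/c1.png',cr)
E
```

```text
chk [200. 300.]
red [(array([217.71428571, 207.69387755]), array([ 9,  9,  8,  8, 49], dtype=int32)), (array([422.47619048, 299.5952381 ]), array([ 8,  5, 10, 11, 84], dtype=int32))] [0.57143007 0.09799728 0.09      ] [0.56955853 0.09437514 0.088     ] (array([0.57164665, 0.09633095, 0.09062456]), np.float64(0.003203381571965628))
knob [(array([192.18939394, 210.09090909]), array([  6,   6,  15,  19, 132], dtype=int32)), (array([456.26940639, 299.74429224]), array([  2,   5,  19,  23, 219], dtype=int32))] [0.55677218 0.1593291  0.12      ] [0.56554684 0.15838917 0.11      ]
tray [[321.0, 257.1], [326.1, 206.1], [376.9, 211.2], [371.8, 262.2]] [[ 0.453 -0.179  0.02 ]
 [ 0.597 -0.192  0.02 ]
 [ 0.585 -0.333  0.02 ]
 [ 0.441 -0.318  0.02 ]] [ 0.5190036  -0.25576411  0.02      ] [0.13955498 0.14447797 0.14180208 0.14419106]
big [[123.5, 359.3], [132.4, 287.8], [204.4, 296.8], [195.5, 368.3]] [[0.174 0.338 0.02 ]
 [0.363 0.329 0.02 ]
 [0.34  0.134 0.02 ]
 [0.152 0.148 0.02 ]] [0.25724505 0.23750059 0.02      ] [0.19129411 0.18909133 0.19593796 0.18887187]
green (array([176.99379881, 223.8998622 ]), array([  13,   13,  133,   77, 4354], dtype=int32))
```

View pics/c1.png

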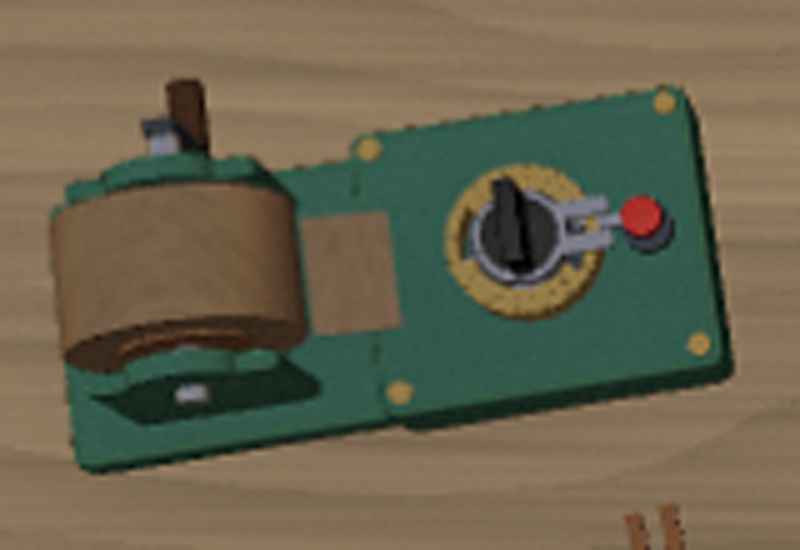

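```bash
python3 - <<'E'
from h import *
a,c=load('top0')
S=np.array([[370,148],[665,102],[700,344],[400,391]])/5+[90,165]-.4
P=np.array([plane(c,*p,.062) for p in S]); print(P.round(4))
for i,j in((1,0),(2,3),(3,0),(2,1)):
    v=P[j]-P[i]; print(np.degrees(np.arctan2(v[1],v[0])),np.linalg.norm(v))
print('ring',plane(c,524/5+90-.4,242/5+165-.4,.082), 'deckcentre',P.mean(0))
E
```

```text
[[0.6137 0.2505 0.062 ]
 [0.642  0.0918 0.062 ]
 [0.5076 0.0676 0.062 ]
 [0.4798 0.2266 0.062 ]]
100.13380422368614 0.16113386737924043
99.93535705268202 0.1614670566314094
10.094138750578331 0.1359986853265597
10.23369138798076 0.13655810941673394
ring [0.55789194 0.16071186 0.082     ] deckcentre [0.5607744  0.15912128 0.062     ]
```

>>> play_rows([
  {"translation": [0, 0, -0.05], "spin": 0},
  {"translation": [0, 0, -0.05], "spin": 0},
  {"translation": [-0.037, -0.03, -0.01], "spin": 0},
  {"translation": [-0.037, -0.03, -0.01], "spin": 0},
  {"translation": [-0.037, -0.03, 0], "spin": 0},
])

```text
time: 0.65
tool_pos: [0.2776, 0.5269, 0.3183]
tcp_rot: [0.461, 3.106, 0.005]
wrist_force: [0.8, -0.1, 0.5]
width: 1.004
```

>>> play_rows([
  {"translation": [-0.037, -0.03, 0], "spin": 0},
  {"translation": [-0.037, -0.03, 0], "spin": 0},
  {"translation": [-0.037, -0.03, 0], "spin": 0},
  {"translation": [-0.037, -0.03, 0], "spin": 0},
  {"translation": [-0.037, -0.03, 0], "spin": 0},
])

```text
time: 1.15
tool_pos: [0.4105, 0.328, 0.316]
tcp_rot: [-0.463, -3.107, 0.0]
wrist_force: [1.1, 1.1, 0.1]
width: 0.998
```

>>> play_rows([
  {"translation": [-0.037, -0.03, 0], "spin": 0},
  {"translation": [-0.037, -0.03, 0], "spin": 0},
  {"translation": [-0.037, -0.03, 0], "spin": 0},
  {"translation": [-0.037, -0.03, 0], "spin": 0},
  {"translation": [-0.037, -0.03, 0], "spin": 0},
], jaw=-1, force=30)

```text
time: 1.65
tool_pos: [0.5438, 0.1306, 0.316]
tcp_rot: [-0.463, -3.107, -0.0]
wrist_force: [0.8, 0.1, -0.3]
width: 0.146
```

>>> play_rows([
  {"translation": [0, 0, 0], "spin": 1},
  {"translation": [0, 0, 0], "spin": 1},
  {"translation": [0, 0, 0], "spin": 1},
  {"translation": [0, 0, 0], "spin": 1},
  {"translation": [0, 0, 0], "spin": 1},
])

```text
time: 2.15
tool_pos: [0.543, 0.1322, 0.3157]
tcp_rot: [-1.13, -2.931, 0.001]
wrist_force: [-0.0, -0.2, -0.2]
width: -0.004
```

>>> play_rows([
  {"translation": [0, 0, 0], "spin": 1},
  {"translation": [0, 0, 0], "spin": 1},
  {"translation": [0, 0, 0], "spin": 1},
  {"translation": [0, 0, 0], "spin": 1},
  {"translation": [0, 0, 0], "spin": 1},
])

```text
time: 2.65
tool_pos: [0.5429, 0.1324, 0.3157]
tcp_rot: [-1.737, -2.617, 0.001]
wrist_force: [0.5, 0.3, 0.4]
width: 0.0
```

>>> play_rows([
  {"translation": [0, 0, 0], "spin": 1},
  {"translation": [0, 0, 0], "spin": 1},
  {"translation": [0, 0, 0], "spin": 0.6},
  {"translation": [0, 0, 0], "spin": 0},
])

```text
time: 3.05
tool_pos: [0.5429, 0.1323, 0.3158]
tcp_rot: [-2.018, -2.407, 0.001]
wrist_force: [0.6, 0.3, -0.6]
width: -0.0
```

```bash
python3 - <<'E'
from h import *
from scipy.spatial.transform import Rotation as Ro
s=bot.read_state(); a,c=snap('wrist','w1'); print(s['tool_pos'],s['q'],Ro.from_rotvec(s['tcp_rot']).as_matrix().round(3))
print(-np.array(c['R']).T@c['t'])
h=cv2.cvtColor(a,cv2.COLOR_BGR2HSV)
for n,lo,hi in(('red',(0,150,60),(6,255,255)),('brass',(15,100,80),(30,255,255)),('blk',(0,0,0),(180,255,45))):
    m=cv2.inRange(h,lo,hi); k,l,st,ce=cv2.connectedComponentsWithStats(m)
    for i in np.argsort(-st[1:,4])[:2]+1: print(n,st[i],ce[i].round(1),plane(c,*ce[i],{'red':.092,'brass':.082,'blk':.124}[n]).round(4))
print('proj',proj(c,np.array([.5705,.0965,.092])),proj(c,np.array([.5585,.16,.124])))
E
```

```text
[0.54294849 0.132345   0.31577751] [ 1.94507391e-01 -7.56955788e-03  1.69131667e+00  1.71642079e-05
  1.45854703e+00  1.91486410e-02] [[-0.174  0.985 -0.001]
 [ 0.985  0.174 -0.   ]
 [ 0.    -0.001 -1.   ]]
[0.52891473 0.21302506 0.49352293]
red [333 215  18  18 244] [341.3 223.7] [0.5716 0.0973 0.092 ]
brass [ 306    0   85   43 2760] [348.1  17.3] [0.5374 0.3144 0.082 ]
brass [  42  359   91   90 1829] [ 83.2 381.5] [ 0.2428 -0.2119  0.082 ]
blk [   41   319   565   161 47710] [319.6 421.9] [ 0.5931 -0.1758  0.124 ]
blk [ 504   56   82  188 3909] [544. 146.] [0.7597 0.2262 0.124 ]
proj [340.29226244 224.13156277] [341.95273319 173.75903232]
```

View pics/w1.png

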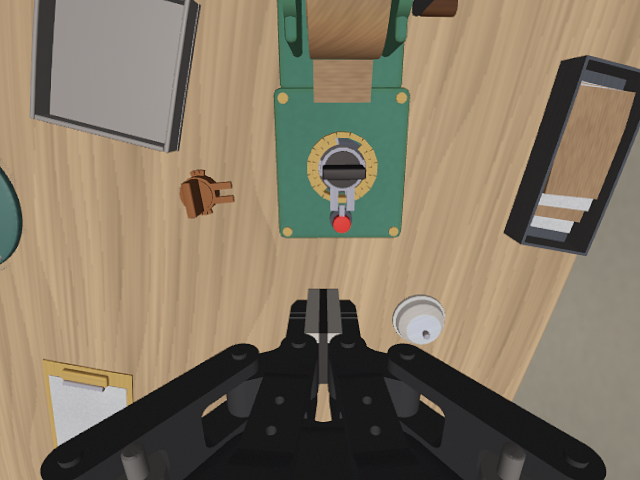

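The picture shows the closed fingers and the red button at (341,224), next to the fork of the black-knob cartridge at (344,172). The brown look-alike stands apart at (205,193). The button's position agrees with the top view to within 1 mm, so I'm going above it.

>>> play_rows([
  {"translation": [-0.0415, 0.022, 0], "spin": 0},
  {"translation": [0, 0, 0.05], "spin": 0},
  {"translation": [0, 0, 0.05], "spin": 0},
  {"translation": [0, 0, 0.05], "spin": 0},
  {"translation": [0, 0, 0.045], "spin": 0},
])

```text
time: 3.6
tool_pos: [0.5713, 0.0951, 0.1187]
tcp_rot: [-2.017, -2.408, 0.001]
wrist_force: [-0.1, -0.1, -0.4]
width: 0.002
```

>>> play_rows([
  {"translation": [0, 0, 0.008], "spin": 0},
  {"translation": [0, 0, 0], "spin": 0},
  {"translation": [0, 0, 0.006], "spin": 0},
  {"translation": [0, 0, 0], "spin": 0},
])

```text
time: 4.0
tool_pos: [0.5742, 0.0957, 0.1098]
tcp_rot: [2.016, 2.405, 0.005]
wrist_force: [0.4, 0.0, -0.4]
width: 0.002
```

```bash
python3 - <<'E'
from h import *
a,c=snap('wrist','w2'); s=bot.read_state(); print(s['tool_pos'],s['wrist_force'])
h=cv2.cvtColor(a,cv2.COLOR_BGR2HSV)
m=cv2.inRange(h,(0,150,60),(6,255,255)); k,l,st,ce=cv2.connectedComponentsWithStats(m); print(st[1:],ce[1:])
print(proj(c,s['tool_pos']))
cv2.imwrite('pics/w2c.png',a[120:420,140:540])
E
```

```text
[0.57409883 0.09567977 0.109828  ] [-0.41743514 -0.09614582  0.38989254]
[[301 238  36  37 975]] [[318.78461538 256.20615385]]
[322.2484703  272.66282291]
```

View pics/w2c.png

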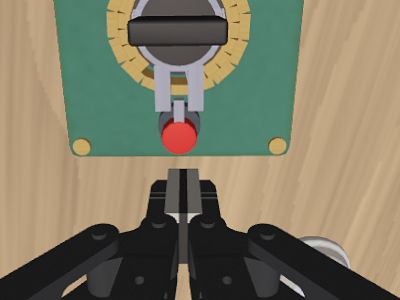

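The crop shows the fingertips just outside the red button (crop 180,137), with the knob bar crosswise above it. The tool sits about 2 mm too far in +x, so I'll correct that and press.

>>> play_rows([
  {"translation": [0, -0.002, 0.006], "spin": 0},
  {"translation": [0, 0, 0.006], "spin": 0},
  {"translation": [0, 0, 0.002], "spin": 0},
  {"translation": [0, 0, 0], "spin": 0},
])

```text
time: 4.45
tool_pos: [0.5695, 0.095, 0.0925]
tcp_rot: [-2.018, -2.407, 0.001]
wrist_force: [0.1, 0.1, -0.3]
width: -0.0
```

>>> play_rows([
  {"translation": [0, 0, 0.002], "spin": 0},
  {"translation": [0, 0, 0.002], "spin": 0},
  {"translation": [0, 0, 0.002], "spin": 0},
  {"translation": [0, 0, 0], "spin": 0},
])

```text
time: 4.85
tool_pos: [0.5698, 0.095, 0.0867]
tcp_rot: [-2.018, -2.407, 0.001]
wrist_force: [-0.6, -0.6, -0.4]
width: 0.002
```

```bash
python3 - <<'E'
from h import *
a,c=snap('wrist','w3'); s=bot.read_state(); print(s['tool_pos'],s['wrist_force'])
a0,c0=load('w2')
for A,C in((a0,c0),(a,c)):
    h=cv2.cvtColor(A,cv2.COLOR_BGR2HSV)
    m=cv2.inRange(h,(0,150,60),(6,255,255)); k,l,st,ce=cv2.connectedComponentsWithStats(m); i=1+np.argmax(st[1:,4]); print(st[i],ce[i])
    for z in(.092,.083): print(plane(C,*ce[i],z))
print('tcp px',proj(c,s['tool_pos']),'button px',proj(c,np.array([.571,.0973,.092])))
cv2.imwrite('pics/w3c.png',cv2.resize(a[180:330,240:420],None,fx=4,fy=4))
E
```

```text
[0.56992754 0.09500615 0.08692589] [ 0.16264791 -0.05490935 -0.30167515]
[301 238  36  37 975] [318.78461538 256.20615385]
[0.57169034 0.0978143  0.092     ]
[0.57226388 0.09420421 0.083     ]
[ 307  251   40   38 1170] [326.48717949 271.3974359 ]
[0.57143646 0.09845964 0.092     ]
[0.57225173 0.09443244 0.083     ]
tcp px [322.58164037 272.76288196] button px [325.29791937 273.21958306]
```

View pics/w3c.png

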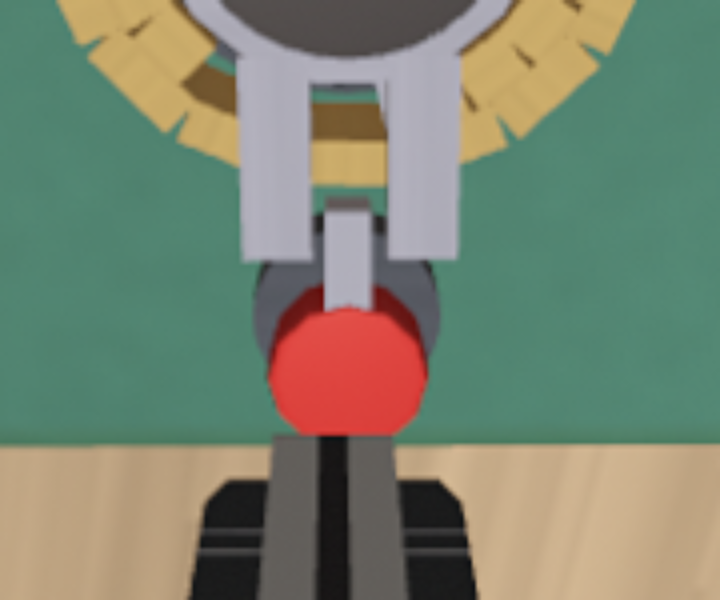

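The fingertips appear about 16 px lower than the projected TCP, and nothing is touching yet. I'll check the gap from the scene camera.

```bash
python3 - <<'E'
from h import *
a,c=snap('scene','s1'); s=bot.read_state(); p=s['tool_pos']; print(p,proj(c,p),proj(c,p+[0,0,.019]),proj(c,np.array([.571,.0973,.092])))
cv2.imwrite('pics/s1c.png',cv2.resize(a[230:350,370:500],None,fx=5,fy=5,interpolation=2))
w,cw=load('w3'); x=np.array([-.174,.985,0])
for k in(-.011,0,.011):
  for z in(0,.013,.019): print(k,z,proj(cw,p+k*x+[0,0,z]))
E
```

```text
[0.57005184 0.09502539 0.0870655 ] [422.67117871 300.1760553 ] [423.74976196 293.44128384] [423.92432727 299.07687138]
-0.011 0 [322.80418748 290.79793531]
-0.011 0.013 [322.80016302 302.38622759]
-0.011 0.019 [322.79812168 308.26203478]
0 0 [322.81031296 272.87426011]
0 0.013 [322.8066191  283.50033973]
0 0.019 [322.80474123 288.90060676]
0.011 0 [322.81667    254.25883106]
0.011 0.013 [322.81333929 263.82602978]
0.011 0.019 [322.81164219 268.69939867]
```

View pics/s1c.png

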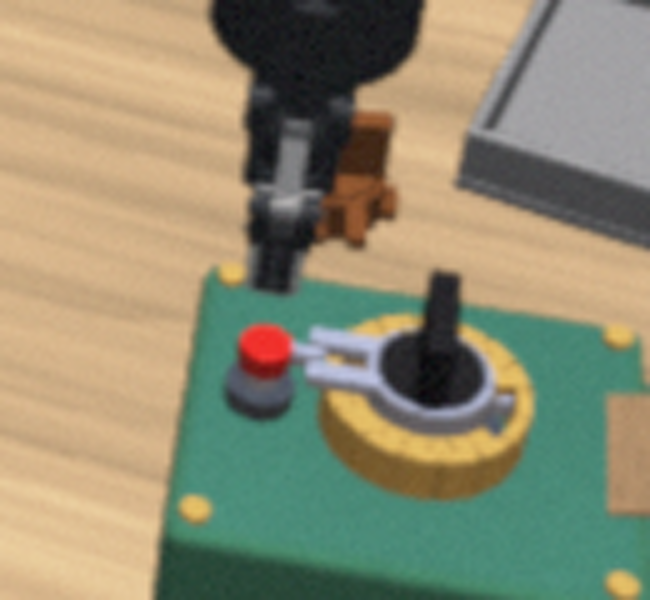

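The scene crop shows the fingertips at (272,290) still hanging about 25–30 mm above the button at (265,335). The real tips are therefore well above the reported TCP, even though the camera poses are consistent. I'll go on downward by feel in small steps.

>>> play_rows([
  {"translation": [0, 0.0015, 0.004], "spin": 0},
  {"translation": [0, 0, 0.004], "spin": 0},
  {"translation": [0, 0, 0.004], "spin": 0},
  {"translation": [0, 0, 0], "spin": 0},
])

```text
time: 5.35
tool_pos: [0.5708, 0.0952, 0.0741]
tcp_rot: [-2.018, -2.407, 0.002]
wrist_force: [0.3, 0.0, 0.2]
width: -0.001
```

>>> play_rows([
  {"translation": [0, 0, 0.002], "spin": 0},
  {"translation": [0, 0, 0.002], "spin": 0},
  {"translation": [0, 0, 0], "spin": 0},
])

```text
time: 5.65
tool_pos: [0.5714, 0.0953, 0.0709]
tcp_rot: [-2.018, -2.407, 0.001]
wrist_force: [-0.1, -0.0, -0.7]
width: -0.004
```

>>> play_rows([
  {"translation": [0, 0, 0.002], "spin": 0},
  {"translation": [0, 0, 0.002], "spin": 0},
  {"translation": [0, 0, 0], "spin": 0},
])

```text
time: 5.95
tool_pos: [0.5713, 0.0953, 0.0668]
tcp_rot: [-2.018, -2.407, 0.001]
wrist_force: [-0.5, 0.4, 0.1]
width: 0.002
```

>>> play_rows([
  {"translation": [0, 0, 0.002], "spin": 0},
  {"translation": [0, 0, 0.002], "spin": 0},
  {"translation": [0, 0, 0], "spin": 0},
])

```text
time: 6.25
tool_pos: [0.5713, 0.0952, 0.0628]
tcp_rot: [-2.018, -2.407, 0.001]
wrist_force: [0.4, -0.9, -0.4]
width: -0.001
```

>>> play_rows([
  {"translation": [0, 0, 0.002], "spin": 0},
  {"translation": [0, 0, 0], "spin": 0},
])

```text
time: 6.45
tool_pos: [0.5714, 0.0953, 0.0609]
tcp_rot: [-2.018, -2.407, 0.001]
wrist_force: [-0.7, 0.4, -0.7]
width: 0.002
```

>>> play_rows([
  {"translation": [0, 0, 0.002], "spin": 0},
  {"translation": [0, 0, 0], "spin": 0},
])

```text
time: 6.65
tool_pos: [0.5714, 0.0953, 0.0589]
tcp_rot: [-2.018, -2.407, 0.001]
wrist_force: [-0.2, -1.3, 0.5]
width: -0.002
```

```bash
python3 - <<'E'
from h import *
a,c=snap('scene','s2'); s=bot.read_state(); p=s['tool_pos']; print(p,s['wrist_force'],proj(c,p),proj(c,np.array([.571,.0973,.092])))
b,_=snap('wrist','w4')
A=cv2.resize(a[260:340,390:490],None,fx=4,fy=4,interpolation=2);B=cv2.resize(b[180:340,240:440],(400,320))
cv2.imwrite('pics/sw2.png',np.hstack([A,B]))
E
```

```text
[0.57146174 0.09525959 0.05901308] [-0.56841193  0.8430535  -0.31340151] [421.04743883 310.32572264] [423.92432727 299.07687138]
```

View pics/sw2.png

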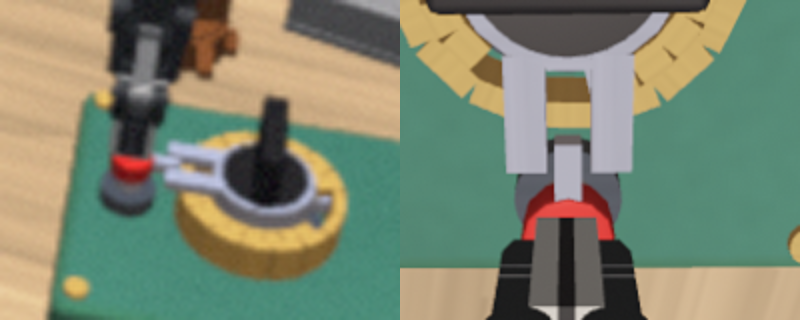

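The picture shows the tips right over the red button (scene part 130,160; wrist part 567,218), centred and about to touch. I'll continue in 2 mm steps.

>>> play_rows([
  {"translation": [0, 0, 0.002], "spin": 0},
  {"translation": [0, 0, 0], "spin": 0},
])

```text
time: 6.95
tool_pos: [0.5716, 0.0953, 0.057]
tcp_rot: [2.018, 2.408, -0.0]
wrist_force: [-0.4, 0.5, 0.9]
width: 0.001
```

>>> play_rows([
  {"translation": [0, 0, 0.002], "spin": 0},
  {"translation": [0, 0, 0], "spin": 0},
])

```text
time: 7.15
tool_pos: [0.5717, 0.0953, 0.0554]
tcp_rot: [2.018, 2.407, 0.0]
wrist_force: [-0.6, -0.1, 2.6]
width: -0.001
```

>>> play_rows([
  {"translation": [0, 0, 0.002], "spin": 0},
  {"translation": [0, 0, 0], "spin": 0},
])

```text
time: 7.35
tool_pos: [0.5717, 0.0953, 0.0532]
tcp_rot: [2.018, 2.407, 0.0]
wrist_force: [-0.4, -0.4, 3.9]
width: 0.002
```

>>> play_rows([
  {"translation": [0, 0, 0.0015], "spin": 0},
  {"translation": [0, 0, 0.0015], "spin": 0},
  {"translation": [0, 0, 0], "spin": 0},
])

```text
time: 7.65
tool_pos: [0.5717, 0.0953, 0.05]
tcp_rot: [2.018, 2.407, 0.0]
wrist_force: [-0.6, -1.3, 3.1]
width: -0.0
```

>>> play_rows([
  {"translation": [0, 0, 0.001], "spin": 0},
  {"translation": [0, 0, 0], "spin": 0},
])

```text
time: 7.85
tool_pos: [0.5717, 0.0953, 0.0491]
tcp_rot: [2.018, 2.407, 0.0]
wrist_force: [-0.6, -0.2, 2.9]
width: 0.002
```

>>> play_rows([
  {"translation": [0, 0, 0.001], "spin": 0},
  {"translation": [0, 0, 0], "spin": 0},
])

```text
time: 8.05
tool_pos: [0.5717, 0.0953, 0.0481]
tcp_rot: [2.018, 2.407, 0.0]
wrist_force: [-0.4, 0.5, 2.2]
width: -0.002
```

>>> play_rows([
  {"translation": [0, 0, 0.0007], "spin": 0},
  {"translation": [0, 0, 0], "spin": 0},
])

```text
time: 8.25
tool_pos: [0.5717, 0.0953, 0.0478]
tcp_rot: [2.018, 2.407, 0.0]
wrist_force: [-0.8, -0.4, 5.2]
width: 0.0
```

>>> play_rows([
  {"translation": [0, 0, 0.0007], "spin": 0},
  {"translation": [0, 0, 0], "spin": 0},
])

```text
time: 8.45
tool_pos: [0.5718, 0.0953, 0.0477]
tcp_rot: [2.018, 2.407, 0.0]
wrist_force: [-2.3, -0.6, 8.7]
width: -0.001
```

The button has hit its rigid end: z has stalled at 0.0477 and the force is rising to 8.7 N. The real tips are therefore 35 mm above the reported TCP. I'll lift and measure the knob.

>>> play_rows([
  {"translation": [0, 0, -0.004], "spin": 0},
  {"translation": [0, 0, -0.04], "spin": 0},
  {"translation": [0, 0, -0.05], "spin": 0},
  {"translation": [0, 0, -0.02], "spin": 0},
  {"translation": [0, 0, 0], "spin": 0},
])

```text
time: 8.95
tool_pos: [0.5748, 0.0958, 0.1654]
tcp_rot: [2.015, 2.403, 0.01]
wrist_force: [0.1, 0.7, 0.3]
width: 0.001
```

```bash
python3 - <<'E'
from h import *
s=bot.read_state(); a,c=snap('wrist','w5'); print(s['tool_pos'],s['q'])
g=cv2.cvtColor(a,cv2.COLOR_BGR2HSV)
m=cv2.inRange(g,(0,0,0),(180,255,40)); m[300:]=0
k,l,st,ce=cv2.connectedComponentsWithStats(m)
for i in np.argsort(-st[1:,4])[:4]+1: print('dark',st[i],ce[i].round(1))
m=cv2.inRange(g,(0,150,60),(6,255,255)); k,l,st,ce=cv2.connectedComponentsWithStats(m); i=1+np.argmax(st[1:,4]); print('red',st[i],plane(c,*ce[i],.083))
print('axis est px',proj(c,np.array([.56,.161,.124])),proj(c,np.array([.56,.161,.082])))
cv2.imwrite('pics/w5c.png',cv2.resize(a[60:260,210:430],None,fx=3.5,fy=3,interpolation=2))
E
```

```text
[0.57477963 0.09582216 0.16535108] [ 1.22338750e-01  1.06230267e-01  1.84734837e+00  1.79252354e-04
  1.17968340e+00 -5.32188719e-02]
dark [ 553    0   87  256 7268] [604.5 146.3]
dark [280 131  74   6 212] [316.8 133.1]
dark [320 289   7  11  77] [323. 294.]
dark [626 242  14  20  74] [635.1 252.2]
red [305 211  27  28 588] [0.57172921 0.0974956  0.083     ]
axis est px [316.52278233 142.39941583] [316.99445829 138.23542825]
```

View pics/w5c.png

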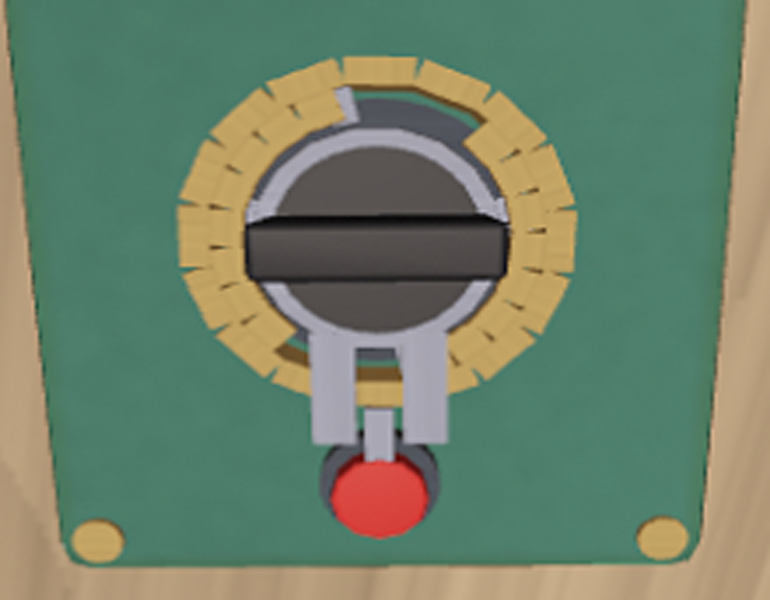

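The view confirms the button is down (red at z 0.083 gives the same xy as before). The knob bar is centred at crop (377,248), which puts the axis at about (0.5605, 0.161), with the bar along the jaw direction. Next I'll turn the tool 90° clockwise and open the jaws halfway.

>>> play_rows([
  {"translation": [0, 0, 0], "spin": 1},
  {"translation": [0, 0, 0], "spin": 1},
  {"translation": [0, 0, 0], "spin": 1},
  {"translation": [0, 0, 0], "spin": 1},
  {"translation": [0, 0, 0], "spin": 1},
], jaw=0)

```text
time: 9.5
tool_pos: [0.5696, 0.0951, 0.1577]
tcp_rot: [-2.493, -1.908, 0.007]
wrist_force: [-0.4, -0.1, 0.3]
width: 0.5
```

>>> play_rows([
  {"translation": [0, 0, 0], "spin": 1},
  {"translation": [0, 0, 0], "spin": 1},
  {"translation": [0, 0, 0], "spin": 1},
  {"translation": [0, 0, 0], "spin": 1},
  {"translation": [0, 0, 0], "spin": 1},
])

```text
time: 10.0
tool_pos: [0.5697, 0.0951, 0.1577]
tcp_rot: [-2.848, -1.323, 0.007]
wrist_force: [-0.3, 0.0, -0.3]
width: 0.5
```

>>> play_rows([
  {"translation": [0, 0, 0], "spin": 1},
  {"translation": [0, 0, 0], "spin": 1},
  {"translation": [0, 0, 0], "spin": 1},
  {"translation": [0, 0, 0], "spin": 1},
  {"translation": [0, 0, 0], "spin": 1},
])

```text
time: 10.5
tool_pos: [0.5696, 0.0951, 0.1577]
tcp_rot: [-3.067, -0.676, 0.008]
wrist_force: [-1.3, -0.3, 1.0]
width: 0.495
```

>>> play_rows([
  {"translation": [0, 0, 0], "spin": 1},
  {"translation": [0, 0, 0], "spin": 1},
  {"translation": [0, 0, 0], "spin": 1},
  {"translation": [0, -0.0335, 0], "spin": 0},
  {"translation": [0, -0.0335, 0], "spin": 0},
])

```text
time: 11.0
tool_pos: [0.5581, 0.1608, 0.1577]
tcp_rot: [3.129, 0.271, -0.007]
wrist_force: [0.7, 0.1, -0.3]
width: 0.5
```

```bash
python3 - <<'E'
from h import *
from scipy.spatial.transform import Rotation as Ro
s=bot.read_state(); R=Ro.from_rotvec(s['tcp_rot']).as_matrix(); print(s['tool_pos'],s['q'][5],s['width'],R.round(3)); print((R.T@(np.array([.5605,.161,.060])-s['tool_pos'])).round(4))
E
```

```text
[0.55813019 0.16082745 0.15769558] 1.635425891839144 0.49996987662716663 [[ 0.985  0.172 -0.005]
 [ 0.172 -0.985 -0.001]
 [-0.005  0.    -1.   ]]
[0.0028 0.0002 0.0977]
```

>>> play_rows([
  {"translation": [0.0025, 0, 0.035], "spin": 0},
  {"translation": [0, 0, 0.03], "spin": 0},
  {"translation": [0, 0, 0.015], "spin": 0},
  {"translation": [0, 0, 0.0], "spin": 0},
])

```text
time: 11.4
tool_pos: [0.5583, 0.1607, 0.0759]
tcp_rot: [3.128, 0.275, -0.014]
wrist_force: [-0.5, -0.7, 0.1]
width: 0.5
```

```bash
python3 - <<'E'
from h import *
s=bot.read_state(); print(s['tool_pos'],s['wrist_force']); a,c=snap('scene','s3'); b,_=snap('wrist','w6')
A=cv2.resize(a[250:340,400:500],(445,400),interpolation=2);B=cv2.resize(b[140:380,200:440],(400,400))
cv2.imwrite('pics/sw3.png',np.hstack([A,B[:,:355]]))
E
```

```text
[0.55831652 0.16072969 0.07592073] [-0.52064694 -0.65948353  0.05278486]
```

View pics/sw3.png

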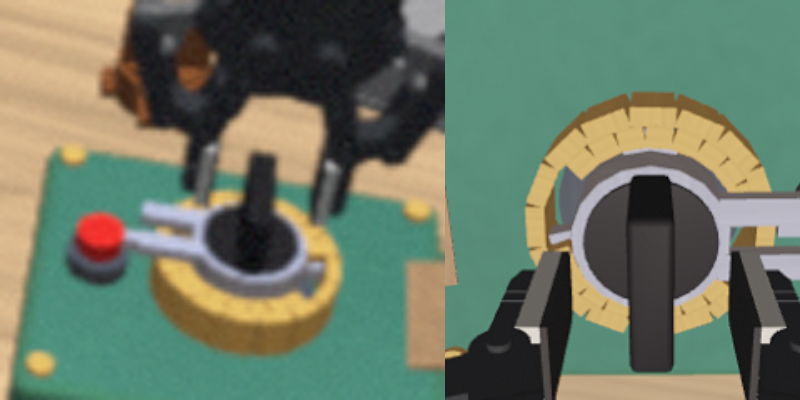

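Eight pictures have been combined or viewed so far, plus two crops. In this one the jaws straddle the black bar symmetrically (wrist part 570/730 around 651). I'll descend and close gently.

>>> play_rows([
  {"translation": [0.001, 0, 0.005], "spin": 0},
  {"translation": [0, 0, 0.005], "spin": 0},
  {"translation": [0, 0, 0.004], "spin": 0},
  {"translation": [0, 0, 0.0], "spin": 0},
  {"translation": [0, 0, 0.0], "spin": 0},
])

```text
time: 12.0
tool_pos: [0.5633, 0.1618, 0.0668]
tcp_rot: [-3.13, -0.275, 0.0]
wrist_force: [-0.4, -0.2, -0.3]
width: 0.501
```

>>> play_rows([
  {"translation": [0, 0, 0], "spin": 0},
  {"translation": [0, 0, 0], "spin": 0},
  {"translation": [0, 0, 0], "spin": 0},
  {"translation": [0, 0, 0], "spin": 0},
  {"translation": [0, 0, 0], "spin": 0},
], jaw=-1, force=30)

```text
time: 12.5
tool_pos: [0.5636, 0.1619, 0.0671]
tcp_rot: [3.129, 0.275, 0.001]
wrist_force: [-0.4, -0.9, 2.7]
width: 0.129
```

```bash
python3 - <<'E'
from h import *
s=bot.read_state(); print(s['tool_pos'],s['wrist_force'],s['torque'],s['width'],s['q'])
E
```

```text
[0.56355157 0.16187296 0.06712626] [-0.35868488 -0.8566919   2.73957014] [-0.06163653  0.0869168  -0.03281666] 0.12854249854292074 [ 2.37294474e-01  2.10684677e-01  1.92138284e+00 -1.21351090e-04
  1.00913515e+00  1.63268832e+00]
```

The grip is on the bar (about 11 mm opening). The TCP is about 3 mm along the bar from the axis, so I'll add a small tangential shift while turning anticlockwise.

>>> play_rows([
  {"translation": [0, -0.00013, 0], "spin": -0.5},
  {"translation": [0, -0.00013, 0], "spin": -0.5},
  {"translation": [0, -0.00013, 0], "spin": -0.5},
  {"translation": [0, -0.00013, 0], "spin": -0.5},
  {"translation": [0, 0, 0], "spin": 0},
], force=40)

```text
time: 13.0
tool_pos: [0.5636, 0.1626, 0.0672]
tcp_rot: [-3.093, -0.547, -0.001]
wrist_force: [0.1, -0.1, 3.2]
width: 0.129
```

```bash
cat > st.py <<'E'
from h import *
from scipy.spatial.transform import Rotation as Ro
s=bot.read_state(); R=Ro.from_rotvec(s['tcp_rot']).as_matrix()
print(s['time'],s['tool_pos'].round(4),'F',s['wrist_force'].round(1),'T',s['torque'].round(3),'w',round(s['width'],3),'xyaw',np.degrees(np.arctan2(R[1,0],R[0,0])).round(1),'q6',s['q'][5].round(2))
E
python3 st.py
```

```text
13.0 [0.5636 0.1626 0.0672] F [ 0.1 -0.1  3.2] T [ 0.071  0.062 -0.   ] w 0.129 xyaw 20.1 q6 1.46
```

>>> play_rows([
  {"translation": [0, -0.0002, 0], "spin": -0.8},
  {"translation": [0, -0.0002, 0], "spin": -0.8},
  {"translation": [0, -0.0002, 0], "spin": -0.8},
  {"translation": [0, -0.0002, 0], "spin": -0.8},
  {"translation": [0, -0.0002, 0], "spin": -0.8},
])

```text
time: 13.5
tool_pos: [0.5632, 0.1635, 0.0672]
tcp_rot: [-2.951, -1.078, -0.001]
wrist_force: [0.2, 0.9, 1.6]
width: 0.13
```

```bash
python3 st.py
```

```text
13.5 [0.5632 0.1635 0.0672] F [0.2 0.9 1.6] T [ 0.007  0.014 -0.022] w 0.13 xyaw 40.1 q6 1.11
```

>>> play_rows([
  {"translation": [0, -0.00013, 0], "spin": -0.5},
  {"translation": [0, -0.00013, 0], "spin": -0.5},
  {"translation": [0, -0.00013, 0], "spin": -0.5},
  {"translation": [0, -0.00013, 0], "spin": -0.5},
  {"translation": [0, -0.00013, 0], "spin": -0.5},
])

```text
time: 14.0
tool_pos: [0.5627, 0.1639, 0.0672]
tcp_rot: [2.817, 1.391, 0.001]
wrist_force: [-0.0, -0.1, 2.8]
width: 0.129
```

```bash
python3 st.py
```

```text
14.0 [0.5627 0.1639 0.0672] F [-0.  -0.1  2.8] T [0.067 0.02  0.008] w 0.129 xyaw 52.6 q6 0.89
```

>>> play_rows([
  {"translation": [0, -0.0001, 0], "spin": -0.4},
  {"translation": [0, -0.0001, 0], "spin": -0.4},
  {"translation": [0, -0.0001, 0], "spin": -0.4},
])

```text
time: 14.3
tool_pos: [0.5625, 0.1641, 0.0672]
tcp_rot: [2.74, 1.536, 0.002]
wrist_force: [-0.8, 0.6, 1.9]
width: 0.132
```

```bash
python3 st.py
```

```text
14.3 [0.5625 0.1641 0.0672] F [-0.8  0.6  1.9] T [ 0.053  0.01  -0.028] w 0.132 xyaw 58.6 q6 0.79
```

>>> play_rows([
  {"translation": [0, -0.0001, 0], "spin": -0.4},
  {"translation": [0, -0.0001, 0], "spin": -0.4},
  {"translation": [0, -0.0001, 0], "spin": -0.4},
])

```text
time: 14.6
tool_pos: [0.5622, 0.1643, 0.0672]
tcp_rot: [2.656, 1.678, 0.002]
wrist_force: [0.1, 0.3, 3.1]
width: 0.135
```

```bash
python3 st.py
```

```text
14.6 [0.5622 0.1643 0.0672] F [0.1 0.3 3.1] T [-0.036  0.046  0.004] w 0.135 xyaw 64.6 q6 0.69
```

>>> play_rows([
  {"translation": [0, -0.0001, 0], "spin": -0.4},
  {"translation": [0, -0.0001, 0], "spin": -0.4},
  {"translation": [0, -0.0001, 0], "spin": -0.4},
])

```text
time: 14.9
tool_pos: [0.562, 0.1644, 0.0672]
tcp_rot: [2.564, 1.814, 0.002]
wrist_force: [-0.6, 0.1, 2.5]
width: 0.131
```

```bash
python3 st.py
```

```text
14.9 [0.562  0.1644 0.0672] F [-0.6  0.1  2.5] T [ 0.049  0.053 -0.01 ] w 0.131 xyaw 70.6 q6 0.58
```

```bash
cat > fk.py <<'E'
from h import *
a,c=snap('wrist','wf'); h=cv2.cvtColor(a,cv2.COLOR_BGR2HSV)
ax=np.array([.5605,.161])
for th in range(0,100,5):
    w=np.radians(-80+th); out=[]
    for off in (-.008,0,.008):
        p=ax+.041*np.array([np.cos(w),np.sin(w)])+off*np.array([-np.sin(w),np.cos(w)])
        u,v=proj(c,np.array([*p,.09])).round().astype(int); out.append((u,v,*(h[v,u].tolist() if 0<=u<640 and 0<=v<480 else ())))
    print(th,out)
E
python3 fk.py
```

```text
0 [(np.int64(346), np.int64(365), 135, 12, 43), (np.int64(360), np.int64(359), 135, 17, 30), (np.int64(373), np.int64(353), 0, 0, 30)]
5 [(np.int64(353), np.int64(363), 165, 17, 30), (np.int64(366), np.int64(356), 150, 18, 29), (np.int64(379), np.int64(349), 90, 9, 29)]
10 [(np.int64(359), np.int64(361), 135, 17, 30), (np.int64(371), np.int64(353), 90, 9, 29), (np.int64(384), np.int64(344), 0, 11, 47)]
15 [(np.int64(365), np.int64(358), 150, 9, 30), (np.int64(377), np.int64(349), 90, 8, 31), (np.int64(388), np.int64(340), 78, 96, 144)]
20 [(np.int64(371), np.int64(354), 120, 9, 30), (np.int64(381), np.int64(345), 0, 9, 30), (np.int64(392), np.int64(334), 78, 97, 142)]
25 [(np.int64(376), np.int64(350), 120, 9, 30), (np.int64(386), np.int64(340), 78, 98, 148), (np.int64(396), np.int64(329), 79, 96, 141)]
30 [(np.int64(382), np.int64(346), 120, 8, 31), (np.int64(390), np.int64(335), 79, 95, 142), (np.int64(399), np.int64(323), 125, 15, 198)]
35 [(np.int64(386), np.int64(342), 0, 17, 46), (np.int64(394), np.int64(330), 79, 96, 141), (np.int64(402), np.int64(317), 125, 14, 194)]
40 [(np.
[... 971 characters left out ...]
5 [(np.int64(406), np.int64(294), 79, 96, 141), (np.int64(403), np.int64(280), 123, 16, 194), (np.int64(400), np.int64(266), 79, 97, 142)]
80 [(np.int64(406), np.int64(288), 125, 15, 199), (np.int64(402), np.int64(274), 176, 15, 116), (np.int64(397), np.int64(259), 78, 98, 141)]
85 [(np.int64(405), np.int64(281), 125, 15, 193), (np.int64(399), np.int64(268), 76, 83, 144), (np.int64(394), np.int64(253), 79, 98, 141)]
90 [(np.int64(404), np.int64(275), 125, 16, 178), (np.int64(397), np.int64(261), 79, 97, 142), (np.int64(389), np.int64(248), 77, 84, 139)]
95 [(np.int64(401), np.int64(268), 79, 99, 144), (np.int64(393), np.int64(255), 80, 103, 139), (np.int64(384), np.int64(242), 18, 153, 143)]
```

The fork (silver prongs either side of a gap) is at about 60°, so the cartridge is turning with the gripper. I'll carry on towards the stop.

>>> play_rows([
  {"translation": [0, -0.0001, 0], "spin": -0.4},
  {"translation": [0, -0.0001, 0], "spin": -0.4},
  {"translation": [0, -0.0001, 0], "spin": -0.4},
])

```text
time: 15.25
tool_pos: [0.5617, 0.1645, 0.0672]
tcp_rot: [2.466, 1.946, 0.001]
wrist_force: [0.4, 0.3, 3.2]
width: 0.13
```

```bash
python3 st.py
```

```text
15.25 [0.5617 0.1645 0.0672] F [0.4 0.3 3.2] T [0.083 0.065 0.025] w 0.13 xyaw 76.5 q6 0.48
```

>>> play_rows([
  {"translation": [0, -0.0001, 0], "spin": -0.4},
  {"translation": [0, -0.0001, 0], "spin": -0.4},
  {"translation": [0, 0, 0], "spin": 0},
])

```text
time: 15.55
tool_pos: [0.5614, 0.1645, 0.0672]
tcp_rot: [2.398, 2.029, 0.001]
wrist_force: [0.1, 0.9, 2.8]
width: 0.129
```

```bash
python3 st.py
```

```text
15.55 [0.5614 0.1645 0.0672] F [0.1 0.9 2.8] T [ 0.091  0.027 -0.002] w 0.129 xyaw 80.5 q6 0.41
```

>>> play_rows([
  {"translation": [0, -0.0001, 0], "spin": -0.4},
  {"translation": [0, -0.0001, 0], "spin": -0.4},
  {"translation": [0, 0, 0], "spin": 0},
])

```text
time: 15.85
tool_pos: [0.5612, 0.1645, 0.0671]
tcp_rot: [2.326, 2.111, 0.001]
wrist_force: [0.1, 0.7, 3.2]
width: 0.134
```

```bash
python3 st.py
```

```text
15.85 [0.5612 0.1645 0.0671] F [0.1 0.7 3.2] T [ 0.088 -0.035 -0.011] w 0.134 xyaw 84.5 q6 0.34
```

>>> play_rows([
  {"translation": [0, -0.0001, 0], "spin": -0.4},
  {"translation": [0, -0.0001, 0], "spin": -0.4},
  {"translation": [0, 0, 0], "spin": 0},
])

```text
time: 16.15
tool_pos: [0.5604, 0.1643, 0.0669]
tcp_rot: [-2.251, -2.191, 0.001]
wrist_force: [-1.8, -0.3, 3.7]
width: 0.132
```

```bash
python3 st.py; python3 fk.py | grep -E '^(60|65|70|75|80|85|90|95)'
```

```text
16.15 [0.5604 0.1643 0.0669] F [-1.8 -0.3  3.7] T [-0.037  0.292 -0.056] w 0.132 xyaw 88.5 q6 0.27
60 [(np.int64(394), np.int64(334), 78, 97, 142), (np.int64(400), np.int64(321), 125, 16, 195), (np.int64(406), np.int64(308), 6, 25, 101)]
65 [(np.int64(397), np.int64(329), 78, 97, 142), (np.int64(402), np.int64(315), 123, 15, 191), (np.int64(407), np.int64(302), 79, 98, 141)]
70 [(np.int64(400), np.int64(323), 125, 16, 196), (np.int64(404), np.int64(309), 167, 15, 120), (np.int64(407), np.int64(295), 79, 99, 141)]
75 [(np.int64(403), np.int64(317), 125, 17, 192), (np.int64(405), np.int64(303), 79, 88, 134), (np.int64(407), np.int64(288), 125, 16, 197)]
80 [(np.int64(405), np.int64(311), 125, 15, 193), (np.int64(406), np.int64(296), 78, 98, 141), (np.int64(407), np.int64(282), 125, 17, 192)]
85 [(np.int64(406), np.int64(304), 48, 12, 104), (np.int64(406), np.int64(290), 127, 17, 195), (np.int64(405), np.int64(275), 125, 16, 176)]
90 [(np.int64(407), np.int64(298), 79, 98, 140), (np.int64(405), np.int64(283), 125, 16, 192), (np.int64(403), np.int64(269), 78, 78, 130)]
95 [(np.int64(408), np.int64(291), 115, 16, 186), (np.int64(404), np.int64(277), 123, 16, 192), (np.int64(401), np.int64(262), 79, 97, 140)]
```

>>> play_rows([
  {"translation": [0, 0, 0], "spin": -0.4},
  {"translation": [0, 0, 0], "spin": 0},
])

```text
time: 16.4
tool_pos: [0.5601, 0.1643, 0.0669]
tcp_rot: [-2.213, -2.228, 0.001]
wrist_force: [-2.3, -0.3, 5.1]
width: 0.131
```

```bash
python3 st.py; python3 fk.py | grep -E '^(70|75|80|85|90)'
```

```text
16.4 [0.5601 0.1643 0.0669] F [-2.3 -0.3  5.1] T [-0.105  0.4   -0.519] w 0.131 xyaw 90.4 q6 0.24
70 [(np.int64(400), np.int64(325), 131, 18, 196), (np.int64(404), np.int64(311), 125, 15, 189), (np.int64(408), np.int64(298), 79, 97, 140)]
75 [(np.int64(402), np.int64(319), 125, 16, 194), (np.int64(405), np.int64(305), 18, 12, 103), (np.int64(408), np.int64(291), 128, 16, 195)]
80 [(np.int64(405), np.int64(313), 123, 15, 191), (np.int64(406), np.int64(299), 79, 98, 141), (np.int64(407), np.int64(284), 125, 16, 193)]
85 [(np.int64(406), np.int64(307), 3, 22, 103), (np.int64(406), np.int64(292), 102, 22, 174), (np.int64(406), np.int64(278), 123, 16, 192)]
90 [(np.int64(407), np.int64(300), 79, 98, 140), (np.int64(406), np.int64(286), 125, 16, 194), (np.int64(405), np.int64(271), 60, 12, 105)]
```

The stop is felt: the z torque jumps to −0.52 N·m at about 80°. I'll back off 1° and lift slowly.

>>> play_rows([
  {"translation": [0, 0, 0], "spin": 0.3},
  {"translation": [0, 0, -0.001], "spin": 0},
  {"translation": [0, 0, -0.002], "spin": 0},
  {"translation": [0, 0, -0.002], "spin": 0},
  {"translation": [0, 0, 0], "spin": 0},
])

```text
time: 16.95
tool_pos: [0.5602, 0.1642, 0.0714]
tcp_rot: [-2.239, -2.203, 0.001]
wrist_force: [-0.6, 0.2, -1.7]
width: 0.133
```

```bash
python3 st.py
```

```text
16.95 [0.5602 0.1642 0.0714] F [-0.6  0.2 -1.7] T [-0.031  0.16   0.024] w 0.133 xyaw 89.1 q6 0.26
```

>>> play_rows([
  {"translation": [0, 0, -0.003], "spin": 0},
  {"translation": [0, 0, -0.003], "spin": 0},
  {"translation": [0, 0, -0.003], "spin": 0},
  {"translation": [0, 0, -0.003], "spin": 0},
])

```text
time: 17.35
tool_pos: [0.5608, 0.1644, 0.0841]
tcp_rot: [2.239, 2.203, 0.0]
wrist_force: [-0.7, 0.0, -2.4]
width: 0.128
```

>>> play_rows([
  {"translation": [0, 0, -0.005], "spin": 0},
  {"translation": [0, 0, -0.01], "spin": 0},
  {"translation": [0, 0, -0.015], "spin": 0},
  {"translation": [0, 0, -0.025], "spin": 0},
  {"translation": [0, 0, -0.03], "spin": 0},
])

```text
time: 17.85
tool_pos: [0.56, 0.1642, 0.1697]
tcp_rot: [-2.239, -2.202, 0.002]
wrist_force: [-0.2, 0.1, -1.9]
width: 0.128
```

>>> play_rows([
  {"translation": [0, 0, -0.03], "spin": 0},
  {"translation": [0, 0, -0.02], "spin": 0},
  {"translation": [0, 0, 0], "spin": 0},
])

```text
time: 18.15
tool_pos: [0.5637, 0.1651, 0.2247]
tcp_rot: [2.236, 2.2, 0.013]
wrist_force: [0.5, -0.2, -1.3]
width: 0.133
```

```bash
python3 st.py; python3 - <<'E'
from h import *
s=bot.read_state(); a,c=snap('scene','s4'); b,cw=snap('wrist','w7'); t,ct=snap('top','t2')
A=cv2.resize(a[180:340,380:540],(400,400),interpolation=2);B=cv2.resize(b[140:420,190:470],(400,400))
cv2.imwrite('pics/sw4.png',np.hstack([A,B]))
h=cv2.cvtColor(t,cv2.COLOR_BGR2HSV); x0,y0,x1,y1=315,200,385,270
# tray floor by scene camera: grey contour
h=cv2.cvtColor(a,cv2.COLOR_BGR2HSV)[235:297,238:328]; m=cv2.inRange(h,(0,0,0),(180,55,255)); m=cv2.morphologyEx(m,cv2.MORPH_CLOSE,np.ones((5,5)))
cn=max(cv2.findContours(m,0,2)[0],key=cv2.contourArea); q=cv2.approxPolyDP(cn,5,True)[:,0]+[238,235]; print(q.tolist()); P=np.array([plane(c,*p,.02) for p in q]); print(P.round(3),P.mean(0))
E
```

```text
18.15 [0.5637 0.1651 0.2247] F [ 0.5 -0.2 -1.3] T [ 0.045 -0.05   0.036] w 0.133 xyaw 89.1 q6 0.26
[[274, 235], [242, 275], [293, 296], [321, 253]]
[[ 0.429 -0.331  0.02 ]
 [ 0.593 -0.325  0.02 ]
 [ 0.606 -0.184  0.02 ]
 [ 0.446 -0.189  0.02 ]] [ 0.51834494 -0.25739307  0.02      ]
```

View pics/sw4.png

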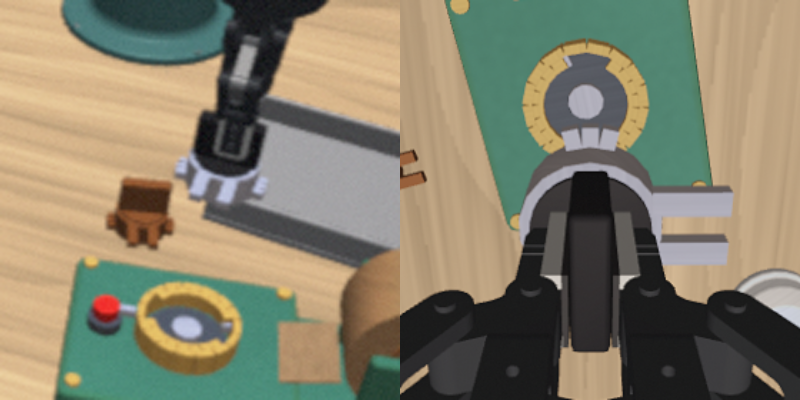

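The cartridge hangs upright in the jaws, clear of the collar (scene part 225,170). The two-view tray estimates agree at (0.519, −0.2565) to within 2 mm. I'm carrying it over.

>>> play_rows([
  {"translation": [-0.025, -0.002, 0], "spin": 0},
  {"translation": [-0.04, -0.0034, 0], "spin": 0},
  {"translation": [-0.043, -0.0034, 0], "spin": 0},
  {"translation": [-0.043, -0.0034, 0], "spin": 0},
  {"translation": [-0.043, -0.0034, 0], "spin": 0},
])

```text
time: 18.8
tool_pos: [0.54, -0.0307, 0.2164]
tcp_rot: [-2.237, -2.202, 0.004]
wrist_force: [0.7, 0.2, -1.1]
width: 0.128
```

>>> play_rows([
  {"translation": [-0.043, -0.0034, 0], "spin": 0},
  {"translation": [-0.043, -0.0034, 0], "spin": 0},
  {"translation": [-0.043, -0.0034, 0.01], "spin": 0},
  {"translation": [-0.043, -0.0034, 0.02], "spin": 0},
  {"translation": [-0.025, -0.002, 0.03], "spin": 0},
])

```text
time: 19.3
tool_pos: [0.5227, -0.2294, 0.1582]
tcp_rot: [2.24, 2.199, -0.001]
wrist_force: [1.3, 0.7, -0.8]
width: 0.135
```

>>> play_rows([
  {"translation": [-0.02, -0.002, 0.04], "spin": 0},
  {"translation": [0, 0, 0.04], "spin": 0},
  {"translation": [0, 0, 0.03], "spin": 0},
  {"translation": [0, 0, 0], "spin": 0},
  {"translation": [0, 0, 0], "spin": 0},
])

```text
time: 19.8
tool_pos: [0.5192, -0.2453, 0.0472]
tcp_rot: [-2.237, -2.2, 0.002]
wrist_force: [1.2, -0.8, -1.4]
width: 0.128
```

```bash
python3 st.py; python3 - <<'E'
from h import *
a,c=snap('wrist','w8'); h=cv2.cvtColor(a,cv2.COLOR_BGR2HSV)
yw=np.radians(-5.2)
for n,z in((.07,.028),):
  for sx,sy in((1,1),(1,-1),(-1,1),(-1,-1)):
    p=np.array([.519,-.2565])+n*np.array([sx*np.cos(yw)-sy*np.sin(yw),sx*np.sin(yw)+sy*np.cos(yw)]); q=proj(c,np.array([*p,z])).round(); print(q)
    if 0<q[0]<640 and 0<q[1]<480: cv2.circle(a,tuple(q.astype(int).tolist()),4,(0,0,255),1)
s,cs=snap('scene','s5'); A=cv2.resize(s[190:310,220:340],(400,400),interpolation=2)
cv2.imwrite('pics/w8v.png',np.hstack([A,cv2.resize(a,(400,300))[:,:] if 0 else cv2.resize(a[:480,80:560],(400,400))]))
E
```

```text
19.8 [ 0.5192 -0.2453  0.0472] F [ 1.2 -0.8 -1.4] T [-0.026  0.038 -0.041] w 0.128 xyaw 89.1 q6 -0.47
[457. 171.]
[417. 375.]
[205. 152.]
[212. 363.]
```

View pics/w8v.png

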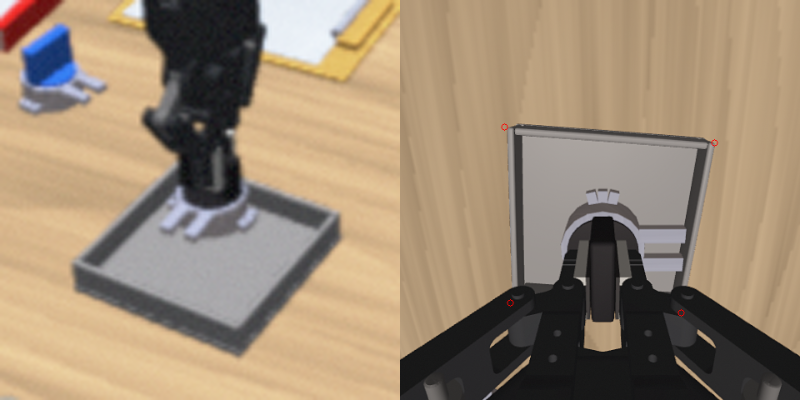

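The projected tray corners (red rings) match the rim, and the cartridge is over the floor. I'll nudge it 8 mm and lower it by feel.

>>> play_rows([
  {"translation": [-0.008, 0, 0.01], "spin": 0},
  {"translation": [0, 0, 0.01], "spin": 0},
  {"translation": [0, 0, 0.01], "spin": 0},
  {"translation": [0, 0, 0.004], "spin": 0},
  {"translation": [0, 0, 0], "spin": 0},
])

```text
time: 20.4
tool_pos: [0.5194, -0.2534, 0.0134]
tcp_rot: [-2.238, -2.201, 0.001]
wrist_force: [-0.2, -0.5, -1.0]
width: 0.129
```

>>> play_rows([
  {"translation": [0, 0, 0.002], "spin": 0},
  {"translation": [0, 0, 0.002], "spin": 0},
  {"translation": [0, 0, 0], "spin": 0},
])

```text
time: 20.7
tool_pos: [0.5206, -0.254, 0.0108]
tcp_rot: [2.24, 2.203, -0.0]
wrist_force: [-0.2, 0.1, -1.5]
width: 0.134
```

>>> play_rows([
  {"translation": [0, 0, 0.0015], "spin": 0},
  {"translation": [0, 0, 0], "spin": 0},
])

```text
time: 20.9
tool_pos: [0.5205, -0.254, 0.0093]
tcp_rot: [2.24, 2.203, -0.0]
wrist_force: [-0.2, 0.3, -2.0]
width: 0.131
```

>>> play_rows([
  {"translation": [0, 0, 0.0015], "spin": 0},
  {"translation": [0, 0, 0], "spin": 0},
])

```text
time: 21.1
tool_pos: [0.5204, -0.254, 0.0077]
tcp_rot: [-2.24, -2.203, 0.0]
wrist_force: [-0.5, -0.4, -1.8]
width: 0.132
```

>>> play_rows([
  {"translation": [0, 0, 0.001], "spin": 0},
  {"translation": [0, 0, 0], "spin": 0},
])

```text
time: 21.3
tool_pos: [0.5204, -0.254, 0.0066]
tcp_rot: [-2.24, -2.203, 0.0]
wrist_force: [0.7, -0.1, -1.8]
width: 0.135
```

>>> play_rows([
  {"translation": [0, 0, 0.001], "spin": 0},
  {"translation": [0, 0, 0], "spin": 0},
])

```text
time: 21.5
tool_pos: [0.5204, -0.254, 0.0056]
tcp_rot: [-2.24, -2.203, 0.0]
wrist_force: [-0.1, 0.6, -1.8]
width: 0.129
```

>>> play_rows([
  {"translation": [0, 0, 0.001], "spin": 0},
  {"translation": [0, 0, 0], "spin": 0},
])

```text
time: 21.7
tool_pos: [0.5204, -0.254, 0.0046]
tcp_rot: [-2.24, -2.203, 0.0]
wrist_force: [-0.2, 0.3, -1.7]
width: 0.131
```

>>> play_rows([
  {"translation": [0, 0, 0.001], "spin": 0},
  {"translation": [0, 0, 0], "spin": 0},
])

```text
time: 21.9
tool_pos: [0.5207, -0.2541, 0.0042]
tcp_rot: [2.24, 2.203, 0.0]
wrist_force: [0.3, 0.5, 1.2]
width: 0.125
```

>>> play_rows([
  {"translation": [0, 0, 0.001], "spin": 0},
  {"translation": [0, 0, 0], "spin": 0},
])

```text
time: 22.1
tool_pos: [0.5207, -0.2542, 0.0042]
tcp_rot: [2.24, 2.203, 0.0]
wrist_force: [-3.4, 2.4, 7.9]
width: 0.126
```

>>> play_rows([
  {"translation": [0, 0, 0.001], "spin": 0},
  {"translation": [0, 0, 0], "spin": 0},
])

```text
time: 22.3
tool_pos: [0.5207, -0.2541, 0.0041]
tcp_rot: [-2.24, -2.203, 0.0]
wrist_force: [-5.8, 3.2, 14.1]
width: 0.131
```

It's on the floor. I'll relieve the push, open halfway and retreat straight up.

>>> play_rows([
  {"translation": [0, 0, -0.001], "spin": 0},
  {"translation": [0, 0, -0.001], "spin": 0},
  {"translation": [0, 0, 0], "spin": 0},
])

```text
time: 22.6
tool_pos: [0.5208, -0.2542, 0.0042]
tcp_rot: [2.239, 2.203, 0.0]
wrist_force: [-2.0, 0.5, 4.8]
width: 0.133
```

>>> play_rows([
  {"translation": [0, 0, 0], "spin": 0},
  {"translation": [0, 0, 0], "spin": 0},
  {"translation": [0, 0, 0], "spin": 0},
  {"translation": [0, 0, 0], "spin": 0},
  {"translation": [0, 0, 0], "spin": 0},
], jaw=0)

```text
time: 23.1
tool_pos: [0.5205, -0.254, 0.0036]
tcp_rot: [-2.24, -2.203, 0.0]
wrist_force: [-0.2, 0.1, -0.1]
width: 0.503
```

>>> play_rows([
  {"translation": [0, 0, -0.01], "spin": 0},
  {"translation": [0, 0, -0.03], "spin": 0},
  {"translation": [0, 0, -0.04], "spin": 0},
  {"translation": [0, 0, -0.05], "spin": 0},
  {"translation": [0, 0, -0.05], "spin": 0},
])

```text
time: 23.6
tool_pos: [0.52, -0.2538, 0.1858]
tcp_rot: [-2.239, -2.203, 0.0]
wrist_force: [0.5, -0.2, -0.4]
width: 0.499
```

>>> play_rows([
  {"translation": [-0.03, 0, 0], "spin": 0},
  {"translation": [-0.03, 0, 0], "spin": 0},
  {"translation": [0, 0, 0], "spin": 0},
  {"translation": [0, 0, 0], "spin": 0},
])

```text
time: 24.0
tool_pos: [0.5193, -0.3142, 0.1842]
tcp_rot: [-2.241, -2.201, -0.001]
wrist_force: [-0.4, 0.4, -0.7]
width: 0.498
```

```bash
python3 st.py; python3 - <<'E'
from h import *
b,c=snap('wrist','w9'); t,ct=snap('top','t9'); s,cs=snap('scene','s9')
def dark(im,bx):
    x0,y0,x1,y1=bx;h=cv2.cvtColor(im,cv2.COLOR_BGR2HSV)[y0:y1,x0:x1];m=cv2.inRange(h,(0,0,0),(180,255,45));n,l,st,ce=cv2.connectedComponentsWithStats(m)
    return [(st[i].tolist(),(ce[i]+[x0,y0]).round(1).tolist()) for i in np.argsort(-st[1:,4])[:3]+1]
for yaw0 in (0,):
    for z in(.005,.062): print('expected cart px wrist',proj(c,np.array([.519,-.257,z])),'scene',proj(cs,np.array([.519,-.257,z])))
print('scene',dark(s,(240,220,325,300))); print('wrist',dark(b,(150,60,490,300)))
# red button and loose things vs start
for n,f0,im in(('top','top0',t),('scene','scene0',s)):
    a0,_=load(f0)
    for nm,lo,hi in(('red',(0,150,60),(6,255,255)),('blue',(105,120,60),(125,255,255)),('yellow',(22,150,80),(32,255,255))):
        o=[]
        for A in(a0,im):
            m=cv2.inRange(cv2.cvtColor(A,cv2.COLOR_BGR2HSV),lo,hi); 
            if nm=='red': m[:, :]=m*0 + (lambda q:(q.__setitem__((slice(190,230),slice(205,235)) if n=='top' else (slice(285,325),slice(405,445)),m[190:230,205:235] if n=='top' else m[285:325,405:445]),q)[1])(np.zeros_like(m))
            k,l,st,ce=cv2.connectedComponentsWithStats(m)
            o.append(ce[1+np.argmax(st[1:,4])].round(1).tolist() if k>1 else None)
        print(n,nm,o)
A=cv2.resize(s[190:310,220:340],(400,400),interpolation=2)
cv2.imwrite('pics/fin.png',np.hstack([A,cv2.resize(b[0:480,80:560],(400,400))]))
E
```

```text
24.0 [ 0.5193 -0.3142  0.1842] F [-0.4  0.4 -0.7] T [-0.027 -0.029  0.002] w 0.498 xyaw 89.0 q6 -0.57
expected cart px wrist [320.99231661 142.55957897] scene [283.07511126 268.37049111]
expected cart px wrist [320.70921137 147.41828436] scene [281.53196694 250.26624482]
scene [([32, 28, 18, 17, 217], [280.7, 256.5])]
wrist [([175, 63, 6, 53, 60], [329.6, 151.4]), ([118, 231, 7, 9, 50], [271.4, 295.5]), ([222, 231, 7, 9, 50], [374.5, 295.5])]
top red [[217.7, 207.7], [218.4, 208.5]]
top blue [[429.7, 282.1], [429.7, 282.2]]
top yellow [[452.1, 214.3], [448.6, 220.0]]
scene red [[422.5, 299.6], [422.1, 302.6]]
scene blue [[234.6, 207.6], [234.5, 207.6]]
scene yellow [[178.3, 234.4], [178.3, 234.4]]
```

```bash
python3 -c "
from workcell import bot
print(bot.finish_job())"
```

```text
the job is handed in; nothing more can be done
None
```

I took the worn cartridge out of the dispenser and set it down in the small grey tray. The job was handed in at about 24 s of the allowed 72 s; `finish_job` reports no verdict.

- **Button:** I pressed it to its rigid end, with at most about 9 N on the wrist sensor. In the last scene picture it sits 3 px lower than at the start, which fits 9 mm of travel, so it is still down.
- **Turn and lift:** The cartridge turned about 79° anticlockwise until the stop showed as −0.52 N·m. It then came out with only its own weight, about 2 N, on the wrist.
- **Placing:** I lowered it until it touched the floor. That took a downward push of about 14 N before I eased off, opened the jaws and backed away. The last pictures put the knob within a few mm of the tray centre, at the height expected for standing upright. The gripper is clear and the wrist force is near zero.

**What disagreed:**
- **Fingertip position:** The real fingertips were about 35 mm behind the reported TCP. I found this on the first press, checked it in the scene camera, and worked by contact from then on.
- **Yellow cube:** In the last top view its colour patch looked shifted, probably because the arm hid part of it. In the scene view it had not moved, and the blue cartridge had not moved in either view.
- **Not checked at the end:** I did not measure the bell and the weight again. I could not view the final close-up because the 12-picture limit was reached, so the upright check rests on pixel measurements.

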